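Rock a wedged sample tube out of its holding block

ROBOT

A 7-joint arm with a two-finger parallel gripper is mounted at the origin on a cart in front of the work surface, level with it; the furniture and walls round the work are solid. World frame = base frame: x ahead of the robot, y to its left, z up, the work surface at z = 0. Lengths are in m, angles in rad, forces in N, time in s.
With the tool pointing down it reaches from about 0.425 to 0.925 m from the base axis. Payload 6.8 kg.
Tool frame: the origin (TCP) lies midway between the tips of the shut fingers; the grasp point (between the pads) lies 19 mm behind it; z points along the fingers, y is the line along which they close (so a half turn about z gives the same grasp; the last joint's range is limited). The gripper opens to 85 mm and grips with 20 to 120 N. Pads are 22 mm wide; open, the fingers measure 114 mm over their backs; the gripper's body (76 mm by 85 mm) begins 54 mm behind the grasp point. The pads swing forward as they close: fully open they stand 13 mm farther back than shut.
Start: joints at [1.216, 0.477, 0.022, 1.555, -0.011, 1.109, -0.083], TCP at [0.165, -0.655, 0.231] pointing down, gripper open.
Joint ranges: [-2.96, 2.96], [-0.34, 2.1], [-1.41, 1.46], [0.24, 2.44], [-1.37, 4.51], [0.17, 1.92], [-2.96, 2.96]. Speed limits (rad/s): [2.39, 2.39, 3.14, 3.14, 3.14, 3.14, 3.14].

INTERFACE

Orientations are given as a unit quaternion [w, x, y, z].
In Python, from station import readout, imaging, hand_in gives the robot as it stands.
- The arm moves only by the tool drive_tool, never from a script. Its argument "series" is a list of rows, each a list of 5 numbers: the shift along the tool's x, y, z in cm, then the turn about the tool's z in degrees, then the closure, from -1 (fully open) to 1 (shut). A call has 1 to 8 rows; each row shifts and turns the commanded pose from where the row before left it, along the tool's axes as they then stand; what a row does not reach is not made up. A row lasts 1/10 s, in which the tool goes at most 50 mm and 8.59 degrees, less where a joint would pass 70% of its speed; a pose out of reach is approached as far as the arm can. A call with a gripper value outside its range is refused whole. The fingers move at their own pace and stop on an object; "squeeze" is the grip in N (left out, the last holds). Time passes only in rows, so rows that do not move let the fingers close. It gives the time, the measured TCP pose, the force, the opening and the grip force at its end, in the units of the state.
- readout.get_obs(): the state, without advancing time (a new reading comes with each control period).
- imaging.read_camera(name): name is "scene" or "side" or "wrist"; returns the picture (400x640x3 uint8, red, green, blue); there is no depth.
- imaging.camera_model(name): a dict with "vfov" (degrees; the focal length in pixels is half the picture's height over the tangent of half this angle, whatever the lens; pixels are square), "cx", "cy" (the principal point, pixels), "xyz" and "orientation" of the camera in the world. Camera axes: x right, y down, z forward; pixel columns grow to the right and rows downward; lengths in m; the calibration is good to about 2 mm. A picture is of the moment at which its call begins: read the wrist's pose just before it. camera_model takes no time and is no camera call; for the wrist camera it gives the pose at the moment of the call.
- hand_in(): hands the job in; it is judged then, once.
Trained networks look in the newest picture that a camera, given by its name, has taken for a name from the list of things; names that differ only in an ending like _2 or _b are one class to them, and where a whole thing is asked for, a point or a joint stands for the part that bears it (a point fixed in the world has none). Each returns a list of dicts, best first, with "conf" (0 to 1); they miss things now and then, are a little off and sometimes report something else, mostly with a low value. They report only what shows in the picture. A call takes as long as a camera call. They do not tell look-alikes from the thing itself.
- imaging.cut_out(thing, camera): "mask" (400x640 bool, what is visible of it) and "centre" ([column, row] in pixels, amid what is visible of it).
The state is a dict: "t": time; "q": joint angles; "joint_vel": joint speeds; "joint_torque": joint torques, N m; "eef_pos": TCP position; "tool_rot": TCP orientation; "contact_force": force on the tool from outside, world axes, zero at the start; "torque": the same for the moment, N m; "gripper_width": opening from 0.0 (shut) to 1.0 (fully open); "grasp_force": force on a finger pad.
Only numpy, scipy, OpenCV 4.12 (cv2) and the standard library are available. Lean on these libraries where they do the work, as an engineer would, in place of code of your own. Each camera call takes 0.05 s, during which the arm holds its last target. There are 200 camera calls.

TASK

The blue-capped sample tube is wedged in the aluminium holding block: two orange shoes have crept in over its collar. Rock it to and fro along its slot, all the way over to each side, until both shoes have been pushed back, then lift it out and stand it gently upright in the middle of the big empty round clear dish. Do not poke the shoes with the fingers, and leave the two vials in the block, the bottles, jar, beaker and dish where they stand.

Things in the scene. Friction and masses are not known exactly. Their poses are not given: they have to be found in the camera images.
- tube: clear sample tube, 92 mm tall, 40 to 85 g; origin at its underside's centre (6 mm above the table at the start), z up its axis. Foot 19 mm diameter; body 22 mm up to z = 62; white collar 36 mm diameter at z = 32 to 38; ribbed blue cap 32 mm diameter at z = 62 to 92. Foot in a 25 mm socket 18 mm deep: pushed sideways at the cap it tips about its foot; let go, it mostly rights itself
- tube_cap (a point): centre of the tube's blue cap, 77 mm above the tube's underside: push or grip here. At the start the cap spans 68 to 98 mm above the table
- block: fixed aluminium holding block, 136 mm along its x, 116 mm along its y, 64 mm high; origin at the centre of its underside, on the table. A vial stands in a round well at x = -44 mm and another at x = +44 mm (y = 0); the cover is otherwise flat and clear
- slot (a point): centre of the slot in the block's 6 mm cover, 64 mm above the table; axes as the block's. The slot is 40 mm along x, 44 mm along y; the tube stands in it. The tube rocks along y only, 0.25 to 0.3 rad to either side, until its neck meets the slot's end; the cap has then moved about 18 mm
- shoe_left (a joint): travel (m) outward of the orange friction shoe under the cover on the tube's block +y side. At 0 its edge is 12 mm from the slot's centre and 5 mm above the tube's collar, which cannot rise past it. About 7 N moves it; it stays where pushed, no spring. Rocking the tube fully to +y moves it to about 0.0085. The collar clears once both travels add up to over 0.013
- shoe_right (a joint): the same shoe at the block -y side, travel outward (-y) positive; pushed back by rocking the tube fully to block -y
- dish: loose round clear dish, 86 mm diameter, 30 mm high, 120 g, floor 2 mm thick, inner diameter about 72 mm; origin at the centre of its underside. The tube is to stand in it
- vial_front: brown stain vial with white cap in the block's well at block x = -44 mm, 25 mm diameter, 59 mm tall, origin at its underside, 34 mm above the table; its top is at 93 mm. Leave alone
- vial_back: brown stain vial with black cap in the block's well at block x = +44 mm, the same size and height. Leave alone
- flask: square white flask with ribbed cap, 50 x 43 x 87 mm, loose on the table close to the block's +y side, origin at its underside; leave alone
- dropper: brown dropper bottle with black bulb, 31 mm diameter, 86 mm tall, loose on the table close to the block's -y side, origin at its underside; leave alone
- jar: amber jar with white screw cap, 45 mm diameter, 55 mm tall, loose, origin at its underside; leave alone
- beaker: empty clear beaker, 57 mm diameter, 66 mm tall, loose, origin at its underside; leave alone
- tape: fixed roll of brown tape lying flat, 92 mm diameter, 48 mm high, origin at its underside
There are look-alikes about, which are no part of the job. Of the things like the tube, leave any that is red; of the rest the smaller one is meant.

How it is judged:
By the outcome, as a careful person would: the job done as asked, in the order asked, and still so for the second after the job is handed in, with the robot touching nothing.
It also fails if it takes over 72 s, if anything falls off the work surface, if the arm or the gripper's body presses on something with over 40 N, if the wrist force passes 120 N, or if a joint passes its speed limit or range.

## Working session

There is one attempt and no reset: what is moved stays moved. The work goes in short steps, Python scripts to look and compute and a tool call to move; the robot and the scene stay as the last step left them, time stands still between calls to the robot, and variables do not carry over. Pictures are saved under pics/ and viewed, at most 10 in all, crops included, and the job is handed in when it is done.

Besides the shell and the picture viewer there is one more tool, called in YAML: its name, and indented under it one key for each argument. drive_tool: Moves the arm, as the interface text tells. Its arguments: {"type":"object","properties":{"series":{"type":"array"},"squeeze":{"type":"number"}},"required":["series"]}

```bash
mkdir -p pics; ls; cat > h.py <<'E'
import numpy as np, cv2
from scipy.spatial.transform import Rotation as R
from station import readout, imaging, hand_in
def rot(q): return R.from_quat(np.r_[q[1:],q[0]]).as_matrix()
def cam(n):
    m=imaging.camera_model(n); f=200/np.tan(np.radians(m['vfov'])/2)
    return f,m['cx'],m['cy'],np.array(m['xyz']),rot(m['orientation'])
def ray(c,p):
    f,cx,cy,o,M=c; d=M@np.array([(p[0]-cx)/f,(p[1]-cy)/f,1]); return o,d
def atz(c,p,z):
    o,d=ray(c,p); return o+d*(z-o[2])/d[2]
def proj(c,X):
    f,cx,cy,o,M=c; v=M.T@(np.array(X)-o); return np.array([cx+f*v[0]/v[2],cy+f*v[1]/v[2]])
def tri(c1,p1,c2,p2):
    o1,d1=ray(c1,p1);o2,d2=ray(c2,p2)
    s=np.linalg.lstsq(np.c_[d1,-d2],o2-o1,rcond=None)[0]
    a,b=o1+s[0]*d1,o2+s[1]*d2; return (a+b)/2,np.linalg.norm(a-b)
def save(n,im): cv2.imwrite('pics/'+n+'.png',im[...,::-1])
E
python3 - <<'E'
from h import *
ims=[]
for n in ['scene','side']:
    im=imaging.read_camera(n); save(n,im)
    c=cam(n); print(n,c[0],c[3].round(3),c[4][:,2].round(2))
    for t in ['tube','tube_cap','block','dish','vial_front','vial_back','flask','dropper','shoe_left']:
        print(t,[(round(d['conf'],2),np.round(d['centre']).tolist(),int(d['mask'].sum())) for d in imaging.cut_out(t,n)][:4])
print(readout.get_obs())
E
```

```text
pics
scene 425.35133285822025 [0.146 0.564 0.776] [ 0.42 -0.59 -0.69]
tube [(0.9, [368.0, 232.0], 753), (0.84, [270.0, 186.0], 365), (0.57, [308.0, 211.0], 284)]
tube_cap [(0.91, [272.0, 184.0], 395), (0.65, [306.0, 210.0], 266), (0.63, [367.0, 231.0], 800)]
block [(0.71, [307.0, 230.0], 2696)]
dish [(0.9, [406.0, 170.0], 730), (0.69, [344.0, 207.0], 271)]
vial_front [(0.62, [271.0, 258.0], 739)]
vial_back [(0.57, [294.0, 201.0], 138)]
flask [(0.72, [269.0, 257.0], 755), (0.17, [407.0, 169.0], 777)]
dropper [(0.52, [346.0, 206.0], 221), (0.39, [309.0, 210.0], 232)]
shoe_left []
side 411.91539378074765 [ 0.654 -0.726  0.719] [-0.12  0.76 -0.64]
tube [(0.93, [263.0, 213.0], 641), (0.91, [384.0, 240.0], 437), (0.68, [326.0, 211.0], 240)]
tube_cap [(0.93, [383.0, 241.0], 438), (0.76, [266.0, 216.0], 722), (0.49, [330.0, 213.0], 287), (0.36, [328.0, 327.0], 1026)]
block [(0.67, [326.0, 225.0], 2514), (0.64, [327.0, 328.0], 1054)]
dish [(0.86, [248.0, 330.0], 1659)]
vial_front [(0.54, [310.0, 206.0], 119), (0.29, [302.0, 165.0], 297)]
vial_back [(0.47, [342.0, 216.0], 130)]
flask [(0.59, [342.0, 192.0], 385)]
dropper [(0.65, [299.0, 252.0], 300)]
shoe_left []
{'t': 1.0, 'q': array([ 1.21590545,  0.4770157 ,  0.02236985,  1.55539514, -0.01152657,
        1.10926503, -0.08308027]), 'joint_vel': array([ 1.65705923e-03,  4.91762022e-04, -8.91322867e-04, -5.66750762e-05,
       -2.92785383e-04,  4.22877063e-04, -2.53326880e-04]), 'joint_torque': array([-6.64160439e-05, -5.96338356e+01,  1.60653915e+00, -2.81548941e+01,
        1.24894356e-02,  1.77211223e-03, -1.90991116e-07]), 'eef_pos': array([ 0.16493816, -0.65456724,  0.23129883]), 'tool_rot': array([1.68484328e-05, 9.92395599e-01, 1.23089292e-01, 2.94610180e-05]), 'contact_force': array([ 2.2796044 , -0.51587396,  0.73237697]), 'torque': array([-0.02185098, -0.01423284,  0.0161876 ]), 'grasp_force': 0.0, 'gripper_width': 0.9976216587218351}
```

```bash
python3 - <<'E'
import cv2,numpy as np
a=cv2.imread('pics/scene.png')[120:320,200:460];b=cv2.imread('pics/side.png')[140:380,180:440]
a=cv2.resize(a,None,fx=2.3,fy=2.3,interpolation=3)[:,:598];b=cv2.resize(b,None,fx=2.3,fy=2.3,interpolation=3)[:,:598]
cv2.imwrite('pics/a2.png',a);cv2.imwrite('pics/b2.png',b)
E
```

```text
(no output)
```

View pics/a2.png

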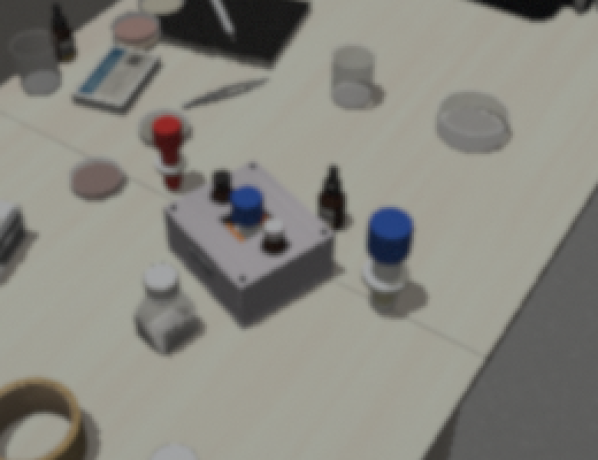

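View pics/b2.png

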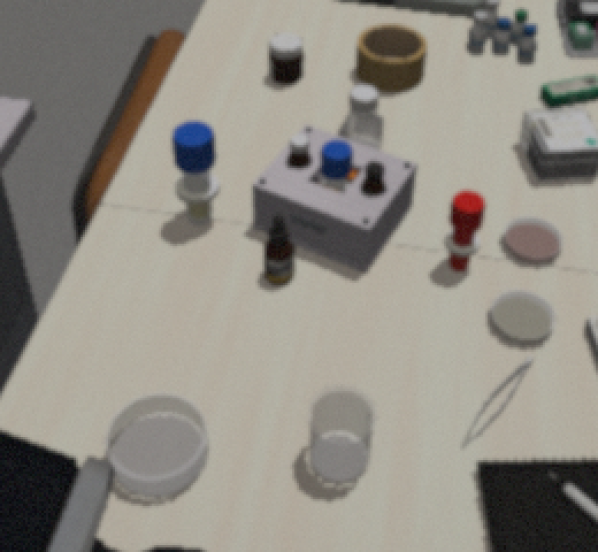

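The tube candidates are:
- **Blue, in the block:** scene (306,210), side (328,213). Small.
- **Blue, free-standing:** scene (368,231), side (264,215). Bigger.
- **Red:** scene (271,185).

The one meant is the blue one in the block: it isn't red, it's the smaller, and it sits between the orange shoes and the two vials. The crops confirm this. The dish is at scene (406,170), side (248,330).

```bash
python3 - <<'E'
from h import *
a=cam('scene');b=cam('side')
A=lambda x,y:np.array([200+x/2.3,120+y/2.3]); B=lambda x,y:np.array([180+x/2.3,140+y/2.3])
for n,p,q in [('cap top',A(248,197),B(338,150)),('white top',A(273,228),B(299,144)),('black top',A(222,178),B(375,168)),
 ('c back/right',A(253,160),B(416,167)),('c left',A(165,210),B(310,128)),('c front',A(245,282),B(257,183)),('c right',A(335,237),B(360,224)),
 ('dish rim',A(473,113),B(160,433)),('dish bottom',A(472,135),B(158,468)),('flask cap',A(161,275),B(363,93)),('dropper top',A(333,172),B(279,222)),('bigtube',A(390,220),B(194,135)),('red',A(168,125),B(468,200)),('beaker top',A(353,58),B(342,405))]:
    X,e=tri(a,p,b,q); print(n,X.round(4),round(e,4))
# corner sweep: all four combos at z=.064
for n,p in [('back',A(253,160)),('left',A(165,210)),('front',A(245,282)),('right',A(335,237))]: print('scene',n,atz(a,p,.064).round(4))
for n,p in [('1',B(416,167)),('2',B(310,128)),('3',B(257,183)),('4',B(360,224))]: print('side',n,atz(b,p,.064).round(4))
for n,c in [('scene',a),('side',b)]:
    imaging.read_camera(n)
    d=imaging.cut_out('dish',n)[0]; print(n,atz(c,d['centre'],.012).round(4))
E
```

```text
cap top [0.5576 0.0181 0.0949] 0.0057
white top [0.5162 0.0319 0.086 ] 0.0017
black top [0.5986 0.0052 0.0884] 0.0045
c back/right [ 0.6126 -0.022   0.1024] 0.0653
c left [0.5608 0.075  0.1017] 0.0851
c front [0.498  0.0516 0.0234] 0.0649
c right [ 0.5423 -0.0359  0.0233] 0.1054
dish rim [ 0.458  -0.2967  0.0282] 0.0061
dish bottom [ 0.4563 -0.3049 -0.0117] 0.004
flask cap [0.5699 0.1375 0.084 ] 0.0019
dropper top [ 0.5161 -0.0769  0.0751] 0.0035
bigtube [ 0.4157 -0.0126  0.1173] 0.0033
red [ 0.6944 -0.0271  0.0904] 0.0043
beaker top [ 0.6066 -0.2675  0.0658] 0.0053
scene back [ 0.6011 -0.0557  0.064 ]
scene left [0.6324 0.0554 0.064 ]
scene front [0.5096 0.0873 0.064 ]
scene right [ 0.4695 -0.0093  0.064 ]
side 1 [0.6411 0.0452 0.064 ]
side 2 [0.519  0.0886 0.064 ]
side 3 [ 0.4813 -0.0124  0.064 ]
side 4 [ 0.5944 -0.0521  0.064 ]
scene [0.5638 0.0152 0.012 ]
side [ 0.45   -0.2905  0.012 ]
```

drive_tool:
  series:
    - [2,-2,0,0,-1]
    - [3.2,-3.3,0,0,-1]
    - [3.2,-3.3,0,0,-1]
    - [3.2,-3.3,0,0,-1]
    - [3.2,-3.3,0,0,-1]
    - [3.2,-3.3,0,0,-1]
    - [3.2,-3.3,0,0,-1]
    - [3.2,-3.3,0,0,-1]
  squeeze: 30

```text
t: 2.0
eef_pos: [0.3409, -0.35, 0.2316]
tool_rot: [0.0, 0.992, 0.123, 0.0]
contact_force: [0.9, -0.5, 0.6]
gripper_width: 0.998
grasp_force: 0.0
```

drive_tool:
  series:
    - [3.2,-3.3,0,0,-1]
    - [3.2,-3.3,0,0,-1]
    - [3.2,-3.3,0,0,-1]
    - [3.2,-3.3,0,0,-1]
    - [3.2,-3.3,0,0,-1]
    - [3.2,-3.3,0,0,-1]
    - [3.2,-3.3,0,0,-1]
    - [3.2,-3.3,0,0,-1]

```text
t: 2.8
eef_pos: [0.5248, -0.0315, 0.2316]
tool_rot: [0.0, 0.992, 0.123, 0.0]
contact_force: [0.3, -0.4, -0.1]
gripper_width: 0.995
grasp_force: 0.0
```

drive_tool:
  series:
    - [0,0,0,8.2,-1]
    - [0,0,0,8.2,-1]
    - [0,0,0,8.2,-1]
    - [0,0,0,8,-1]
    - [0,0,0,0,-1]
    - [0,0,0,0,-1]

```text
t: 3.4
eef_pos: [0.524, -0.033, 0.2314]
tool_rot: [0.0, 0.987, -0.159, 0.0]
contact_force: [0.0, -0.3, 0.8]
gripper_width: 1.0
grasp_force: 0.0
```

```bash
python3 - <<'E'
from h import *
c=cam('wrist'); im=imaging.read_camera('wrist'); save('w1',im)
print(c[0],c[3].round(3),c[4].round(2).tolist(), readout.get_obs()['eef_pos'])
for t,z in [('tube_cap',.098),('tube',.098),('vial_front',.093),('vial_back',.093),('block',.064),('slot',.064)]:
    for d in imaging.cut_out(t,'wrist')[:3]: print(t,round(d['conf'],2),np.round(d['centre']),d['mask'].sum(),atz(c,d['centre'],z).round(4))
E
```

```text
293.2875361271989 [ 0.592 -0.055  0.375] [[-0.31, -0.91, -0.27], [-0.95, 0.3, 0.09], [-0.0, 0.28, -0.96]] [ 0.52399368 -0.03299737  0.23138901]
tube_cap 0.74 [263. 177.] 1177 [0.5564 0.015  0.098 ]
tube_cap 0.73 [331. 290.] 2496 [ 0.4177 -0.0096  0.098 ]
tube_cap 0.66 [256.  22.] 1728 [ 0.6802 -0.0273  0.098 ]
tube 0.86 [256.  22.] 1689 [ 0.6808 -0.0272  0.098 ]
tube 0.72 [265. 216.] 561 [0.5184 0.0276 0.098 ]
tube 0.57 [259. 173.] 1131 [0.5612 0.0172 0.098 ]
vial_front 0.73 [263. 215.] 568 [0.5185 0.0309 0.093 ]
vial_front 0.68 [169. 191.] 2598 [0.5718 0.1102 0.093 ]
vial_front 0.64 [545. 158.] 5025 [ 0.488 -0.247  0.093]
vial_back 0.7 [261. 133.] 564 [0.595 0.003 0.093]
block 0.82 [276. 166.] 11485 [0.559  0.0063 0.064 ]
slot 0.76 [276. 163.] 11606 [0.5613 0.0055 0.064 ]
```

View pics/w1.png

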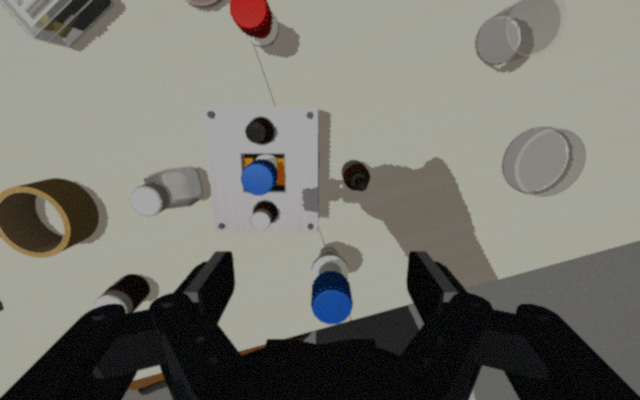

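The wrist view shows the block squared up with the tool. Slot centre is near (263,172), the blue cap is at (259,178), the shoes are orange, and the dish is at (537,161).

```bash
python3 - <<'E'
from h import *
c=cam('wrist')
def f(L,z): 
    P=np.array([atz(c,p,z)[:2] for p in L]);return P
C=f([(207,108),(319,108),(322,233),(214,233)],.064); print(C.round(4),C.mean(0),[np.linalg.norm(C[i]-C[i-1]).round(4) for i in range(4)])
S=f([(211,114),(310,115),(310,226),(221,226)],.064); print('screws',S.mean(0))
print('ang',[np.degrees(np.arctan2(*(v[::-1]))).round(1) for v in (C[0]-C[3],C[1]-C[2],S[0]-S[3],S[1]-S[2],C[0]-C[1],C[3]-C[2])])
print('slot',f([(242,153),(285,153),(285,191),(242,191)],.064).mean(0))
d=imaging.cut_out('dish','wrist')
for k in d: 
    if k['conf']>.3: print(k['conf'],k['centre'])
print('dish floor',f([(544,161)],.002),'rim',f([(530,160)],.03))
print('cap top',f([(258,179)],.098),'flask',f([(186,186)],.05))
im=cv2.imread('pics/w1.png'); x=cv2.resize(im[100:250,180:340],None,fx=3,fy=3,interpolation=3);y=cv2.resize(im[100:220,480:600],None,fx=2.5,fy=2.5,interpolation=3)
k=np.zeros((450,780,3),np.uint8);k[:,:480]=x;k[:300,480:]=y;cv2.imwrite('pics/w1z.png',k)
E
```

```text
[[ 0.6356  0.0511]
 [ 0.5999 -0.0562]
 [ 0.4702 -0.0165]
 [ 0.509   0.1004]] [0.55366944 0.01970176] [np.float64(0.1359), np.float64(0.1131), np.float64(0.1357), np.float64(0.1231)]
screws [0.55555657 0.02184322]
ang [np.float64(-21.3), np.float64(-17.0), np.float64(-19.1), np.float64(-19.0), np.float64(71.6), np.float64(71.6)]
slot [0.55635751 0.0211105 ]
0.62 [548.5, 158.5]
dish floor [[ 0.45038124 -0.30735718]] rim [[ 0.46738117 -0.27296914]]
cap top [[0.55587686 0.02014715]] flask [[0.56793194 0.11389426]]
```

View pics/w1z.png

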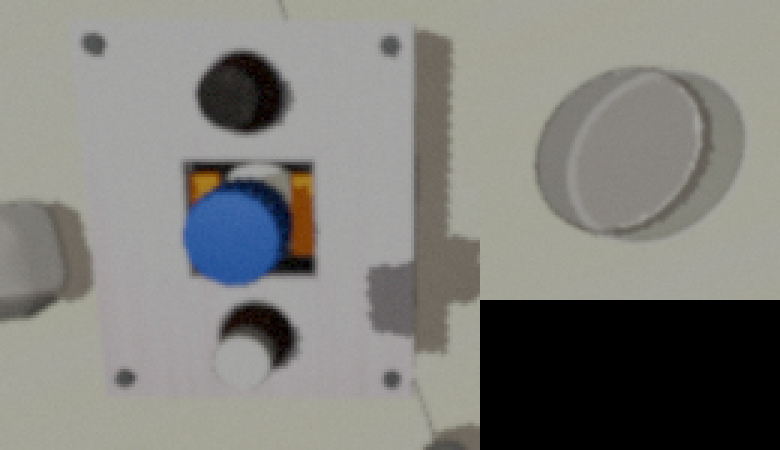

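drive_tool:
  series:
    - [0.65,-3,0,0,-0.2]
    - [0.65,-3.1,0,0,-0.2]
    - [0,0,4,0,-0.2]
    - [0,0,3,0,-0.2]
    - [0,0,0,0,-0.2]
    - [0,0,0,0,-0.2]

```text
t: 4.4
eef_pos: [0.5556, 0.0206, 0.1616]
tool_rot: [0.0, 0.987, -0.16, -0.0]
contact_force: [0.3, 0.3, 0.7]
gripper_width: 0.599
grasp_force: 0.0
```

```bash
python3 - <<'E'
from h import *
o=readout.get_obs(); print(o['eef_pos'],o['contact_force'],o['gripper_width'],o['t'])
c=cam('wrist'); im=imaging.read_camera('wrist'); save('w2',im)
for t,z in [('tube_cap',.098),('vial_front',.093),('vial_back',.093)]:
    for d in imaging.cut_out(t,'wrist')[:3]: print(t,round(d['conf'],2),np.round(d['centre']),d['mask'].sum(),atz(c,d['centre'],z).round(4))
E
```

```text
[0.55560195 0.02064835 0.16161457] [0.27352418 0.28519537 0.65640026] 0.5993913084899644 4.4
tube_cap 0.87 [318. 209.] 1887 [0.5615 0.0207 0.098 ]
tube_cap 0.86 [319.  22.] 1878 [ 0.6772 -0.0182  0.098 ]
vial_front 0.97 [320. 255.] 916 [0.5229 0.0325 0.093 ]
vial_back 0.66 [320. 156.] 794 [0.5975 0.0072 0.093 ]
```

View pics/w2.png

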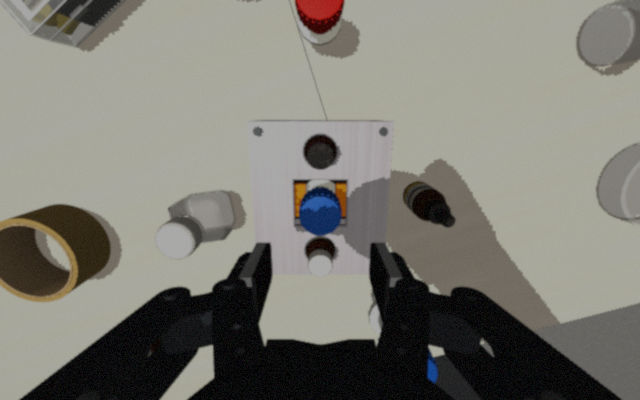

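The cap at (320,213) is centred between the fingers at columns ~270 and 371, and the block edges are square to the tool. I'll descend around the cap.

drive_tool:
  series:
    - [0,0,3,0,-0.2]
    - [0,0,3,0,-0.2]
    - [0,0,2,0,-0.2]
    - [0,0,1,0,-0.2]
    - [0,0,0,0,-0.2]
    - [0,0,0,0,-0.2]

```text
t: 5.2
eef_pos: [0.5566, 0.0208, 0.0725]
tool_rot: [-0.0, 0.987, -0.16, 0.001]
contact_force: [-0.1, 0.8, -1.0]
gripper_width: 0.597
grasp_force: 0.0
```

drive_tool:
  series:
    - [0,0.7,0,0,-0.2]
    - [0,0.4,0,0,-0.2]
    - [0,0.3,0,0,-0.2]
    - [0,0.3,0,0,-0.2]
    - [0,0.3,0,0,-0.2]
    - [0,0,0,0,-0.2]

```text
t: 5.8
eef_pos: [0.5516, 0.0038, 0.0731]
tool_rot: [-0.002, 0.987, -0.16, 0.002]
contact_force: [2.5, 5.5, 5.3]
gripper_width: 0.598
grasp_force: 3.1
```

drive_tool:
  series:
    - [0,0.3,0,0,-0.2]
    - [0,0.2,0,0,-0.2]
    - [0,0.2,0,0,-0.2]
    - [0,0,0,0,-0.2]

```text
t: 6.2
eef_pos: [0.5501, -0.0025, 0.0735]
tool_rot: [-0.002, 0.987, -0.16, 0.003]
contact_force: [2.4, 6.1, 8.5]
gripper_width: 0.602
grasp_force: 4.0
```

drive_tool:
  series:
    - [0,0.1,0,0,-0.2]
    - [0,0.1,0,0,-0.2]
    - [0,0,0,0,-0.2]

```text
t: 6.5
eef_pos: [0.5498, -0.0035, 0.0736]
tool_rot: [-0.003, 0.987, -0.159, 0.003]
contact_force: [2.8, 7.7, 8.8]
gripper_width: 0.601
grasp_force: 4.9
```

drive_tool:
  series:
    - [0,0.2,0,0,-0.2]
    - [0,0.2,0,0,-0.2]
    - [0,0,0,0,-0.2]

```text
t: 6.8
eef_pos: [0.5498, -0.0046, 0.0741]
tool_rot: [-0.004, 0.987, -0.158, 0.005]
contact_force: [4.6, 14.0, 7.5]
gripper_width: 0.597
grasp_force: 7.9
```

drive_tool:
  series:
    - [0,0.2,0,0,-0.2]
    - [0,0.2,0,0,-0.2]
    - [0,0,0,0,-0.2]

```text
t: 7.1
eef_pos: [0.5497, -0.0053, 0.0743]
tool_rot: [-0.006, 0.988, -0.157, 0.005]
contact_force: [7.3, 20.4, 5.1]
gripper_width: 0.596
grasp_force: 11.0
```

Hard stop on the -y side: the force rises while the position stays put. Now the other side.

drive_tool:
  series:
    - [0,-1,0,0,-0.2]
    - [0,-1.2,0,0,-0.2]
    - [0,-1,0,0,-0.2]
    - [0,-0.5,0,0,-0.2]
    - [0,-0.6,0,0,-0.2]
    - [0,-0.4,0,0,-0.2]
    - [0,-0.3,0,0,-0.2]
    - [0,-0.3,0,0,-0.2]

```text
t: 7.9
eef_pos: [0.5602, 0.0337, 0.0713]
tool_rot: [0.002, 0.987, -0.161, -0.001]
contact_force: [-3.3, -6.6, 5.0]
gripper_width: 0.599
grasp_force: 3.4
```

drive_tool:
  series:
    - [0,-0.3,0,0,-0.2]
    - [0,-0.3,0,0,-0.2]
    - [0,-0.2,0,0,-0.2]
    - [0,-0.2,0,0,-0.2]
    - [0,-0.2,0,0,-0.2]
    - [0,0,0,0,-0.2]

```text
t: 8.5
eef_pos: [0.5645, 0.0439, 0.072]
tool_rot: [0.002, 0.987, -0.162, 0.0]
contact_force: [-3.1, -7.0, 8.7]
gripper_width: 0.601
grasp_force: 4.6
```

drive_tool:
  series:
    - [0,-0.2,0,0,-0.2]
    - [0,-0.1,0,0,-0.2]
    - [0,-0.1,0,0,-0.2]
    - [0,0,0,0,-0.2]

```text
t: 8.9
eef_pos: [0.5649, 0.0446, 0.0719]
tool_rot: [0.004, 0.987, -0.163, -0.001]
contact_force: [-4.6, -13.7, 12.2]
gripper_width: 0.601
grasp_force: 8.4
```

drive_tool:
  series:
    - [0,-0.2,0,0,-0.2]
    - [0,-0.2,0,0,-0.2]
    - [0,0,0,0,-0.2]

```text
t: 9.2
eef_pos: [0.5652, 0.0451, 0.0718]
tool_rot: [0.006, 0.986, -0.164, -0.002]
contact_force: [-8.0, -19.0, 16.4]
gripper_width: 0.6
grasp_force: 12.4
```

drive_tool:
  series:
    - [0,1,0,0,-0.2]
    - [0,1.2,0,0,-0.2]
    - [0,1,0,0,-0.2]
    - [0,0.3,0,0,-0.2]
    - [0,0,0,0,-0.2]
    - [0,0,0,0,-0.2]

```text
t: 9.8
eef_pos: [0.5561, 0.0223, 0.0713]
tool_rot: [-0.0, 0.987, -0.16, 0.0]
contact_force: [0.4, 0.3, -0.2]
gripper_width: 0.598
grasp_force: 0.0
```

```bash
python3 - <<'E'
from h import *
o=readout.get_obs(); print(o['eef_pos'],o['contact_force'],o['grasp_force'])
save('w3',imaging.read_camera('wrist')); im=imaging.read_camera('scene'); s=imaging.read_camera('side')
a=cv2.resize(im[170:270,260:360],(400,400),interpolation=3);b=cv2.resize(s[170:270,270:370],(400,400),interpolation=3)
save('ab3',np.hstack([a,b]))
E
```

```text
[0.55607316 0.02233994 0.07129274] [ 0.41343133  0.34739791 -0.23243153] 0.0
```

View pics/w3.png

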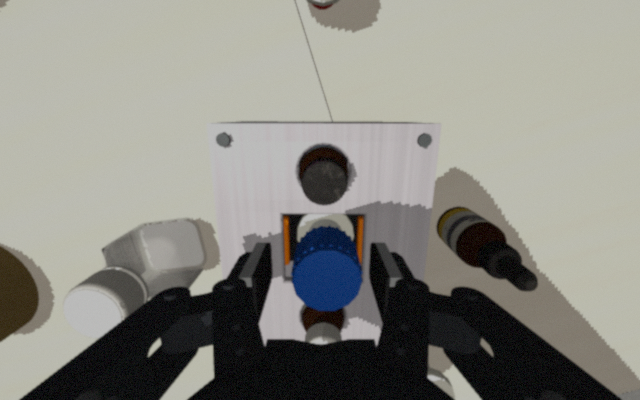

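Both shoes now show only as thin strips at columns 285–290 and 357–363. That makes the gap about 38 mm, against the 36 mm collar. I'll grip the cap and lift slowly, watching the force.

drive_tool:
  series:
    - [0,0.15,0.3,0,-0.2]
    - [0,0,0,0,0.0]
    - [0,0,0,0,0.2]
    - [0,0,0,0,0.4]
    - [0,0,0,0,0.6]
    - [0,0,0,0,0.6]
    - [0,0,0,0,0.6]
  squeeze: 30

```text
t: 10.65
eef_pos: [0.5555, 0.0203, 0.0683]
tool_rot: [-0.0, 0.987, -0.16, 0.0]
contact_force: [0.4, 0.6, -0.2]
gripper_width: 0.366
grasp_force: 29.7
```

drive_tool:
  series:
    - [0,0,-0.3,0,0.6]
    - [0,0,-0.3,0,0.6]
    - [0,0,-0.3,0,0.6]
    - [0,0,-0.2,0,0.6]
    - [0,0,0,0,0.6]

```text
t: 11.15
eef_pos: [0.5557, 0.0202, 0.0798]
tool_rot: [-0.0, 0.987, -0.16, 0.0]
contact_force: [0.2, 0.8, -0.5]
gripper_width: 0.364
grasp_force: 29.7
```

The tube lifted 11 mm freely with no resistance. I'll raise it on and carry it towards the dish.

drive_tool:
  series:
    - [0,0,-1,0,0.6]
    - [0,0,-2,0,0.6]
    - [0,0,-3,0,0.6]
    - [0,0,-3,0,0.6]
    - [0,0,-3,0,0.6]
    - [0,0,-1,0,0.6]
    - [0,0,0,0,0.6]

```text
t: 11.85
eef_pos: [0.5564, 0.0204, 0.2111]
tool_rot: [-0.0, 0.987, -0.16, 0.002]
contact_force: [-0.1, -0.9, -0.8]
gripper_width: 0.364
grasp_force: 29.8
```

drive_tool:
  series:
    - [0,1.5,0,0,0.6]
    - [0,3,0,0,0.6]
    - [0,3.5,0,0,0.6]
    - [0,3.5,0,0,0.6]
    - [0,3.5,0,0,0.6]
    - [0,3,0,0,0.6]
    - [0,2,0,0,0.6]
    - [0,0,0,0,0.6]

```text
t: 12.65
eef_pos: [0.4889, -0.1738, 0.2073]
tool_rot: [0.001, 0.987, -0.164, -0.002]
contact_force: [0.1, -0.1, -0.0]
gripper_width: 0.366
grasp_force: 29.8
```

```bash
python3 - <<'E'
from h import *
o=readout.get_obs(); print(o['t'],o['eef_pos'],o['contact_force'],o['grasp_force'],o['gripper_width'])
c=cam('wrist'); save('w4',imaging.read_camera('wrist'))
for d in imaging.cut_out('dish','wrist'): 
    m=np.argwhere(d['mask']); print(d['conf'],d['centre'],m.min(0),m.max(0),atz(c,d['centre'],.015).round(4))
print('pred',proj(c,(.456,-.3,.002)),proj(c,(.456,-.3,.03)))
E
```

```text
12.65 [ 0.48889032 -0.17376759  0.20734065] [ 0.12238681 -0.07333156 -0.01038671] 29.797577261924744 0.366409291127006
0.91 [433.3, 168.7] [135 392] [211 473] [ 0.4587 -0.3009  0.015 ]
pred [429.02432783 169.19524575] [438.02305778 173.6711518 ]
```

View pics/w4.png

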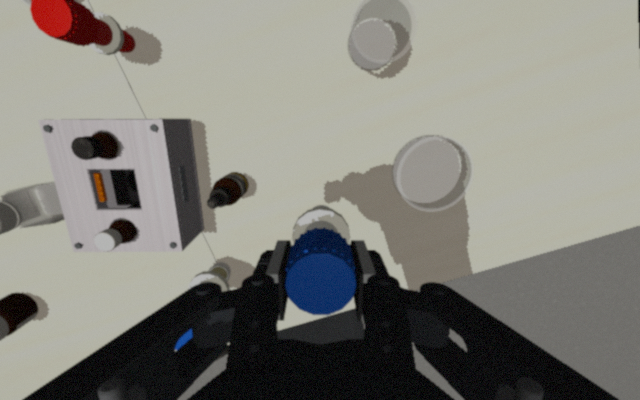

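The tube is held upright, the slot is empty, and the dish is at (432,173), which puts it at about (0.457, -0.301). I'll move over it.

drive_tool:
  series:
    - [0.2,2,0,0,0.6]
    - [0.3,3.5,0,0,0.6]
    - [0.3,3.5,0,0,0.6]
    - [0.2,2.5,0,0,0.6]
    - [0.1,1.5,0,0,0.6]
    - [0,0,0,0,0.6]
    - [0,0,0,0,0.6]

```text
t: 13.45
eef_pos: [0.462, -0.2944, 0.209]
tool_rot: [-0.001, 0.987, -0.16, -0.0]
contact_force: [0.2, 0.0, -1.1]
gripper_width: 0.364
grasp_force: 29.9
```

drive_tool:
  series:
    - [0,0,2,0,0.6]
    - [0,0,3,0,0.6]
    - [0,0,2,0,0.6]
    - [0,0,2,0,0.6]
    - [0,0,1,0,0.6]
    - [0,0,0,0,0.6]
    - [0,0,0,0,0.6]

```text
t: 14.15
eef_pos: [0.4622, -0.2956, 0.1099]
tool_rot: [-0.0, 0.987, -0.16, 0.0]
contact_force: [-0.2, -0.3, -0.6]
gripper_width: 0.367
grasp_force: 29.9
```

```bash
python3 - <<'E'
from h import *
o=readout.get_obs(); print(o['t'],o['eef_pos'],o['tool_rot'],o['contact_force'])
P=[]
for n,r in [('side',(slice(260,400),slice(180,320))),('scene',(slice(110,210),slice(350,450)))]:
    c=cam(n); im=imaging.read_camera(n); P.append(cv2.resize(im[r],(400,400),interpolation=3))
    for t in('dish','tube'):
        for d in imaging.cut_out(t,n)[:3]: print(n,t,d['conf'],d['centre'],d['mask'].sum(),atz(c,d['centre'],.015).round(4))
    e=o['eef_pos']; print('axis foot/rim-height px',proj(c,(e[0],e[1],.002)),proj(c,(e[0],e[1],.03)))
save('p5',np.hstack(P))
E
```

```text
14.15 [ 0.46222468 -0.29559382  0.10994255] [-6.06486692e-05  9.87153660e-01 -1.59773189e-01  4.20156343e-04] [-0.22768723 -0.27129024 -0.62417527]
side dish 0.73 [341.5, 217.1] 134 [0.5924 0.0753 0.015 ]
side dish 0.64 [247.7, 332.7] 1445 [ 0.4565 -0.2976  0.015 ]
side tube 0.96 [264.4, 213.3] 452 [0.3933 0.0511 0.015 ]
side tube 0.83 [251.0, 310.5] 470 [ 0.4477 -0.2467  0.015 ]
side tube 0.61 [383.3, 240.1] 426 [0.7033 0.011  0.015 ]
axis foot/rim-height px [251.38424484 336.06917306] [250.18311453 327.83846541]
scene tube 0.8 [407.7, 149.4] 289 [ 0.495  -0.3973  0.015 ]
scene tube 0.61 [271.8, 184.5] 375 [ 0.7287 -0.0578  0.015 ]
scene tube 0.57 [366.8, 233.6] 736 [ 0.4325 -0.0478  0.015 ]
axis foot/rim-height px [401.68004228 175.95283942] [402.98887104 168.15840374]
```

View pics/p5.png

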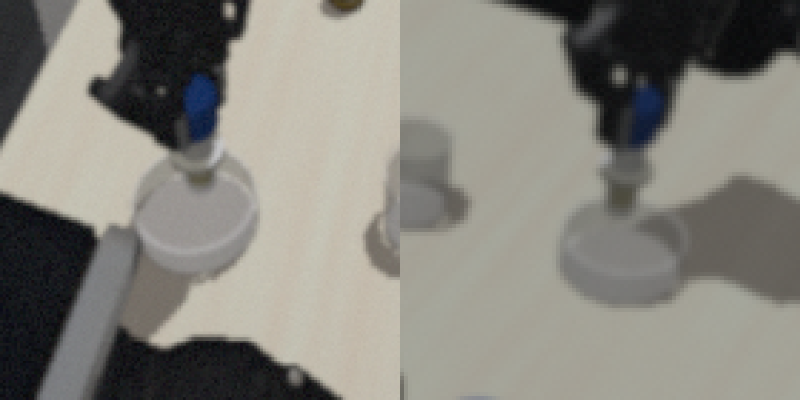

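The tube hangs above the dish floor. The dish centre lies about 7 mm further along tool y, so I'll shift and then descend.

drive_tool:
  series:
    - [-0.15,0.35,0,0,0.6]
    - [-0.15,0.35,0,0,0.6]
    - [0,0,1.5,0,0.6]
    - [0,0,1.5,0,0.6]
    - [0,0,0.8,0,0.6]
    - [0,0,0.3,0,0.6]
    - [0,0,0,0,0.6]
    - [0,0,0,0,0.6]

```text
t: 15.25
eef_pos: [0.4566, -0.3022, 0.0688]
tool_rot: [0.0, 0.987, -0.16, 0.0]
contact_force: [1.3, -0.7, -1.4]
gripper_width: 0.364
grasp_force: 29.9
```

drive_tool:
  series:
    - [0,0,0.1,0,0.6]
    - [0,0,0.1,0,0.6]
    - [0,0,0,0,0.6]

```text
t: 15.55
eef_pos: [0.4564, -0.302, 0.0664]
tool_rot: [0.0, 0.987, -0.16, 0.0]
contact_force: [-0.4, -0.1, -1.5]
gripper_width: 0.365
grasp_force: 29.9
```

drive_tool:
  series:
    - [0,0,0.1,0,0.6]
    - [0,0,0,0,0.6]
    - [0,0,0,0,0.6]

```text
t: 15.85
eef_pos: [0.4563, -0.3019, 0.0653]
tool_rot: [-0.0, 0.987, -0.16, 0.0]
contact_force: [0.0, -0.3, -1.6]
gripper_width: 0.362
grasp_force: 29.9
```

drive_tool:
  series:
    - [0,0,0.05,0,0.6]
    - [0,0,0,0,0.6]
    - [0,0,0,0,0.6]

```text
t: 16.15
eef_pos: [0.4563, -0.3019, 0.0648]
tool_rot: [-0.0, 0.987, -0.16, -0.0]
contact_force: [-0.1, -0.2, -0.6]
gripper_width: 0.363
grasp_force: 29.9
```

drive_tool:
  series:
    - [0,0,0.05,0,0.6]
    - [0,0,0,0,0.6]
    - [0,0,0,0,0.6]

```text
t: 16.45
eef_pos: [0.4563, -0.302, 0.0643]
tool_rot: [0.0, 0.987, -0.16, 0.0]
contact_force: [-0.7, 0.1, -0.3]
gripper_width: 0.363
grasp_force: 29.9
```

drive_tool:
  series:
    - [0,0,0.05,0,0.6]
    - [0,0,0,0,0.6]
    - [0,0,0,0,0.6]

```text
t: 16.75
eef_pos: [0.4566, -0.302, 0.0641]
tool_rot: [0.0, 0.987, -0.16, 0.0]
contact_force: [0.4, 0.8, 3.8]
gripper_width: 0.365
grasp_force: 30.3
```

The tube touched down at the expected height. Releasing gently.

drive_tool:
  series:
    - [0,0,-0.03,0,0.25]
    - [0,0,0,0,0.15]
    - [0,0,0,0,0.0]
    - [0,0,0,0,-0.2]
    - [0,0,0,0,-0.4]
    - [0,0,0,0,-0.6]
    - [0,0,0,0,-0.6]
  squeeze: 20

```text
t: 17.45
eef_pos: [0.4563, -0.3019, 0.0641]
tool_rot: [-0.0, 0.987, -0.16, 0.0]
contact_force: [-0.2, 0.6, -0.0]
gripper_width: 0.799
grasp_force: 0.0
```

drive_tool:
  series:
    - [0,0,-1,0,-0.6]
    - [0,0,-3,0,-0.6]
    - [0,0,-4,0,-0.6]
    - [0,0,-4,0,-0.6]
    - [0,0,-3,0,-0.6]
    - [0,0,-1,0,-0.6]
    - [0,0,0,0,-0.6]
    - [0,0,0,0,-0.6]

```text
t: 18.25
eef_pos: [0.4557, -0.3016, 0.2233]
tool_rot: [-0.0, 0.987, -0.16, -0.001]
contact_force: [0.5, -0.5, -0.4]
gripper_width: 0.8
grasp_force: 0.0
```

```bash
python3 - <<'E'
from h import *
o=readout.get_obs(); print(o['t'],o['eef_pos'],o['contact_force'])
s=imaging.read_camera('side');a=imaging.read_camera('scene');w=imaging.read_camera('wrist')
save('p6',np.hstack([cv2.resize(s[160:400,180:420],(400,400),interpolation=3),cv2.resize(a[110:290,240:420],(400,400),interpolation=3)]))
save('w6',w)
E
```

```text
18.25 [ 0.45565571 -0.30162629  0.22326252] [ 0.50090002 -0.47034329 -0.37096722]
```

View pics/p6.png

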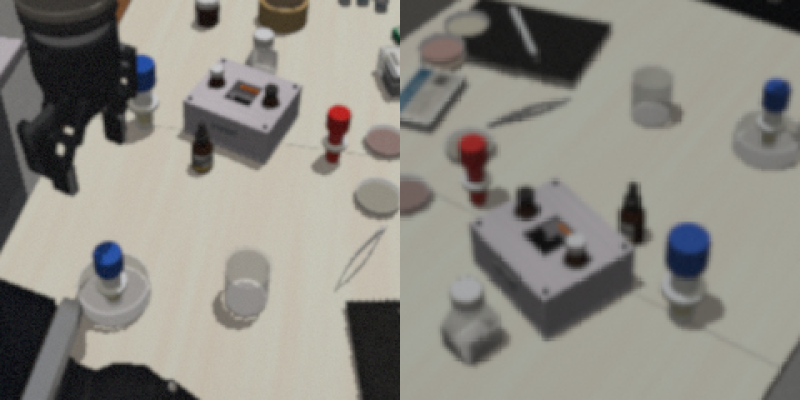

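View pics/w6.png

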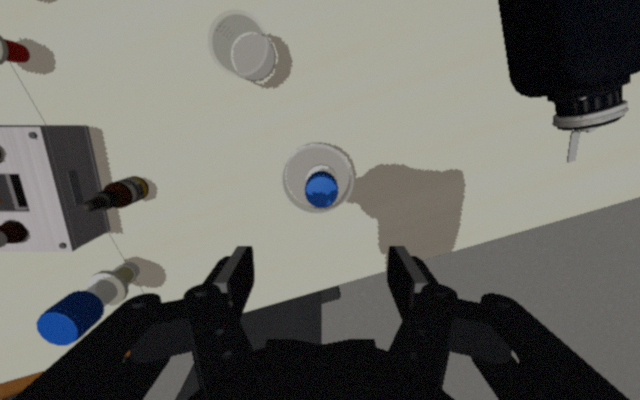

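The tube stands upright in the middle of the dish at wrist (320,185). The block's slot is empty, the neighbouring things are where they were, and the robot is clear.

```bash
python3 -c "
from station import hand_in
print(hand_in())"
```

```text
the job is handed in; nothing more can be done
None
```

I rocked the blue-capped tube fully to both sides, which pushed both shoes back, then lifted it out freely, stood it upright in the middle of the clear dish, and handed the job in at about 18 s on the robot's clock.

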